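# Find the free flap of the clippings box and push it open

### The job

Three of the four compartments of the clippings box are packed full, so their flaps sit firm; one is empty and its flap rocks on its middle pivot. Press gently with a fingertip on the ends of the flaps to find the one that rocks, then push it wide open, nearly as far as it will tilt, and leave it open. Do not knock or force the box or its flaps, and leave the bottle, cup and glue stick where they stand.

Things in the scene. Friction and masses are not known exactly. Their poses are not given: they have to be found in the camera images.
- scrap_box: Fixed plywood box, 121 (x) x 380 (y) x 130 mm high; origin at the centre of its underside, x away from the robot (within 15 degrees), y along the row of four identical grey top flaps. Walls and dividers 8 mm thick, level with the flaps' tops; floor 6 mm. Inside, out of sight: three compartments hold a carton on foam reaching within 1 mm of the flap; one is empty for 100 mm under its flap.
- flap1_mid (a point): Box-fixed point at the middle of flap 1's top when level (box frame: 0, +139.5, 130 mm); axes as the box. The flap is a grey plate 100 (x) x 80 (y) x 6 mm; its pivot line runs along y across its middle, 3 mm below this point, marked on top by a thin steel strip; 2.5 mm gap to the walls all round.
- flap1 (a joint): Tilt of flap 1 in rad: 0 level, positive when its robot-side (-x) end is down and its far end up, negative the other way. The empty compartment's flap swings to stops at -1.2 and 1.2; pivot friction 0.06 N m (about 2 N at 35 mm from the pivot line), no spring, stays where left. Over a carton it gives under 0.1.
- flap2_mid (a point): Box-fixed point at the middle of flap 2's top when level (box frame: 0, +46.5, 130 mm); axes as the box. The flap is a grey plate 100 (x) x 80 (y) x 6 mm; its pivot line runs along y across its middle, 3 mm below this point, marked on top by a thin steel strip; 2.5 mm gap to the walls all round.
- flap2 (a joint): Tilt of flap 2 in rad: 0 level, positive when its robot-side (-x) end is down and its far end up, negative the other way. The empty compartment's flap swings to stops at -1.2 and 1.2; pivot friction 0.06 N m (about 2 N at 35 mm from the pivot line), no spring, stays where left. Over a carton it gives under 0.1.
- flap3_mid (a point): Box-fixed point at the middle of flap 3's top when level (box frame: 0, -46.5, 130 mm); axes as the box. The flap is a grey plate 100 (x) x 80 (y) x 6 mm; its pivot line runs along y across its middle, 3 mm below this point, marked on top by a thin steel strip; 2.5 mm gap to the walls all round.
- flap3 (a joint): Tilt of flap 3 in rad: 0 level, positive when its robot-side (-x) end is down and its far end up, negative the other way. The empty compartment's flap swings to stops at -1.2 and 1.2; pivot friction 0.06 N m (about 2 N at 35 mm from the pivot line), no spring, stays where left. Over a carton it gives under 0.1.
- flap4_mid (a point): Box-fixed point at the middle of flap 4's top when level (box frame: 0, -139.5, 130 mm); axes as the box. The flap is a grey plate 100 (x) x 80 (y) x 6 mm; its pivot line runs along y across its middle, 3 mm below this point, marked on top by a thin steel strip; 2.5 mm gap to the walls all round.
- flap4 (a joint): Tilt of flap 4 in rad: 0 level, positive when its robot-side (-x) end is down and its far end up, negative the other way. The empty compartment's flap swings to stops at -1.2 and 1.2; pivot friction 0.06 N m (about 2 N at 35 mm from the pivot line), no spring, stays where left. Over a carton it gives under 0.1.
- bottle: Loose drinking bottle, teal with steel cap, 66 mm across, 200 mm high, upright beside one end of the box; origin at the centre of its underside.
- tumbler: Loose navy cup, 76 mm across the rim, 120 mm high, upright beside the other end of the box; origin at the centre of its underside.
- glue_stick: Loose glue stick, red with white cap, 24 mm across, 86 mm high, standing on the robot's side of the box; origin at the centre of its underside.
Mind the look-alikes: they are no part of the job. Of the things like the bottle, leave any that is purple; of the rest the smaller one is meant. What is meant by the tumbler is not pink, and is the larger of those in its own colour.

How it is judged:
By the outcome, as a careful person would: the job done as asked, in the order asked, and still so for the second after the job is handed in, with the robot touching nothing.
It also fails if it takes over 51 s, if anything falls off the work surface, if the arm or the gripper's body presses on something with over 40 N, if the wrist force passes 120 N, or if a joint passes its speed limit or range.

### The arm

A 6-joint arm with a two-finger parallel gripper is mounted at the origin on the work surface. World frame = base frame: x ahead of the robot, y to its left, z up, the work surface at z = 0. Lengths are in m, angles in rad, forces in N, time in s.
With the tool pointing down it reaches from about 0.35 to 0.775 m from the base axis. Payload 7.3 kg.
Tool frame: the origin (TCP) lies at the very end of the fingers, on their centre line; the grasp point (between the pads) lies env.grasp_offset behind it (env.grasp_offset is the distance from the TCP to the grasp point, in m); z points along the fingers, y is the line along which they close (so a half turn about z gives the same grasp; the last joint's range is limited). The gripper opens to 92 mm and grips with 3 to 60 N. Pads are 19 mm wide; open, the fingers measure 130 mm over their backs; the gripper's body (75 mm by 190 mm) begins 47 mm behind the grasp point.
Start: joints at [-1.486, 0.342, 1.524, -0, 1.275, -0.146], TCP at [0.12, -0.511, 0.227] pointing down, gripper open.
Joint ranges: [-2.53, 2.53], [-0.77, 2.02], [0.04, 2.7], [-1, 4.14], [0.28, 2.66], [-3.11, 3.11]. Speed limits (rad/s): [2.57, 2.57, 3.14, 3.14, 3.14, 3.14].

### API

Orientations are given as a 3x3 rotation matrix whose columns are the frame's x, y, z axes.
In Python, from cell import env gives the robot as it stands.
- The arm moves only by the tool drive_tool, never from a script. Its argument "rows" is a list of rows, each an object of numbers: "dx", "dy", "dz": the shift along the tool's x, y, z scaled (see below); "spin": the turn about the tool's z scaled (see below); "hand": the opening, from -1 (shut) to 1 (fully open). A call has 1 to 8 rows; each row is the pose to reach, as a shift and turn from the pose commanded when the call began, along the tool's axes at that moment; what a row does not reach only later rows make up. The controller multiplies each number of a shift by 300 mm and each number of a turn by 60 degrees. A row lasts 1/12 s, in which the tool goes at most 41.7 mm and 7.16 degrees, less where a joint would pass 70% of its speed; a pose out of reach is approached as far as the arm can. A call with a number of a shift or a turn outside -1 to 1 is refused whole. A call with a gripper value outside its range is refused whole. The fingers move at their own pace and stop on an object; "force" is the grip in N (left out, the last holds). Time passes only in rows, so rows that repeat a pose let the fingers close. It gives the time, the measured TCP pose, the force, the opening and the grip force at its end, in the units of the state.
- env.get_state(): the state, without advancing time (a new reading comes with each control period).
- env.get_image(name): name is "scene" or "top" or "wrist"; returns a dict with "frame" (384x512x3 uint8, red, green, blue), "vfov" (degrees; the focal length in pixels is half the picture's height over the tangent of half this angle, whatever the lens; pixels are square), "cx", "cy" (the principal point, pixels), "distortion" ([k1, k2, p1, p2, k3] as OpenCV has them; the pictures are not rectified), "R" (3x3) and "t" (3): a world point X has camera coordinates R X + t. Camera axes: x right, y down, z forward; pixel columns grow to the right and rows downward; lengths in m; the calibration is good to about 2 mm. A picture is of the moment at which its call begins. There is no depth.
- env.sign_off(): hands the job in; it is judged then, once.
The state is a dict: "time_s": time; "joint_positions": joint angles; "qd": joint speeds; "joint_torque": joint torques, N m; "position": TCP position; "orientation": TCP orientation; "force": force on the tool from outside, world axes, zero at the start; "moment": the same for the moment, N m; "opening": finger opening in m; "finger_force": force on a finger pad.
Only numpy, scipy, OpenCV 4.12 (cv2) and the standard library are available. Lean on these libraries where they do the work, as an engineer would, in place of code of your own. Each camera call takes 0.05 s, during which the arm holds its last target. There are 200 camera calls.

## Working session

There is one attempt and no reset: what is moved stays moved. The work goes in short steps, Python scripts to look and compute and a tool call to move; the robot and the scene stay as the last step left them, time stands still between calls to the robot, and variables do not carry over. Pictures are saved under pics/ and viewed, at most 10 in all, crops included, and the job is handed in when it is done.

Besides the shell and the picture viewer there is one more tool, called after "Emit:" as a command line: name --argument value ..., lists and objects as JSON in quotes. drive_tool: Moves the arm, as the interface text tells. Shifts and turns lie within -1 to 1; 1 stands for 300 mm of shift or 60 degrees of turn. Its arguments: {"type":"object","properties":{"rows":{"type":"array","items":{"type":"object","properties":{"dx":{"type":"number","minimum":-1,"maximum":1},"dy":{"type":"number","minimum":-1,"maximum":1},"dz":{"type":"number","minimum":-1,"maximum":1},"spin":{"type":"number","minimum":-1,"maximum":1},"hand":{"type":"number"}}}},"force":{"type":"number"}},"required":["rows"]}

```bash
mkdir -p pics; ls; cat > h.py <<'E'
import numpy as np, cv2
from cell import env
def cam(n):
    d=env.get_image(n); f=d["frame"].shape[0]/2/np.tan(np.radians(d["vfov"])/2)
    d["K"]=np.array([[f,0,d["cx"]],[0,f,d["cy"]],[0,0,1]]); d["D"]=np.array(d["distortion"],float)
    d["R"]=np.array(d["R"]); d["t"]=np.array(d["t"]); return d
def ray(d,uv):
    p=cv2.undistortPoints(np.array(uv,float).reshape(-1,1,2),d["K"],d["D"])[:,0]
    return -d["R"].T@d["t"], np.c_[p,np.ones(len(p))]@d["R"]
def plane(d,uv,z):
    c,r=ray(d,uv); return c+r*((z-c[2])/r[:,2])[:,None]
def proj(d,X):
    return cv2.projectPoints(np.array(X,float).reshape(-1,3),cv2.Rodrigues(d["R"])[0],d["t"],d["K"],d["D"])[0][:,0]
def save(n,im,s=1):
    cv2.imwrite("pics/"+n,cv2.resize(im[:,:,::-1],None,fx=s,fy=s))
E
python3 - <<'E'
from h import *
import pickle
for n in("scene","top"):
    d=cam(n); save(n+"0.png",d["frame"],1.5); pickle.dump(d,open(n+".pkl","wb")); print(n,d["vfov"],-d["R"].T@d["t"])
s=env.get_state(); print(s["time_s"],s["position"],s["orientation"],s["force"],s["opening"],env.grasp_offset)
E
```

```text
pics
scene 42.90113551989351 [1.09609243 0.72932177 0.81704789]
top 45.78519571178868 [0.41208498 0.00832376 1.37657946]
0.1 [ 0.12009995 -0.51069317  0.22612223] [[ 9.73473833e-01  2.28798341e-01 -1.23199380e-04]
 [ 2.28798285e-01 -9.73472843e-01  1.40313596e-03]
 [ 2.01103929e-04 -1.39410395e-03 -9.99999008e-01]] [ 0.12063551  0.17910663 -0.82251133] 0.09197738283374725 0.0188
```

View pics/scene0.png

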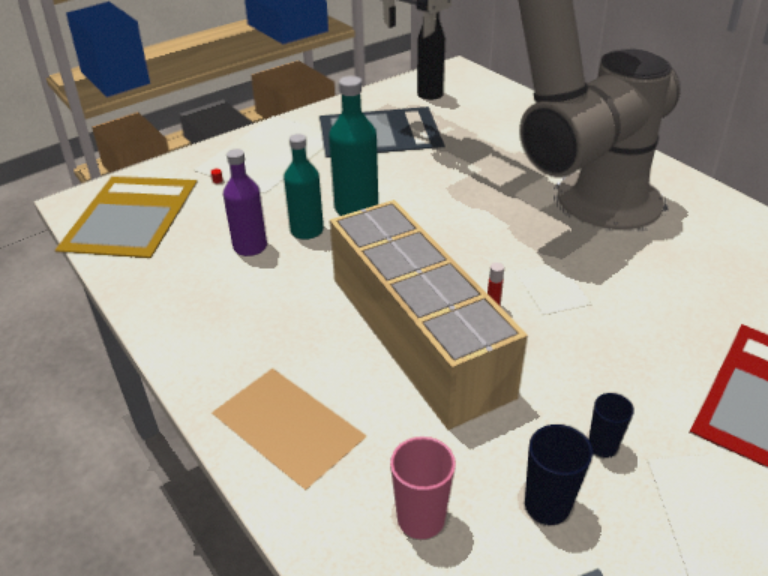

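View pics/top0.png

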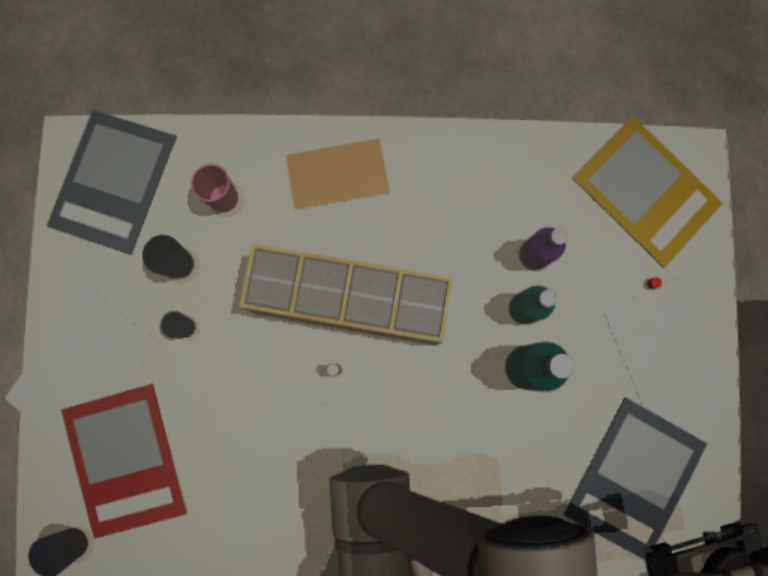

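The scene picture shows the box mid-table with four grey flaps. In the top picture (1.5x pixels) the flaps sit at about (272,280), (322,288), (371,296), (421,305). World +x is up and +y is left.

Look-alikes in the top picture:
- **Bottles:** purple (543,247) is excluded. Of the teal ones, small (532,304) is meant and large (540,366) is the distractor.
- **Cups:** pink (213,187) is excluded. Of the navy ones, large (167,256) is meant and small (178,325) is the distractor.
- **Glue stick:** (331,370). The red dot at (655,283) is not it.

None of these may be touched. The target is one of the four flaps.

```bash
python3 - <<'E'
from h import *
import pickle
d=pickle.load(open("top.pkl","rb")); im=d["frame"]
hsv=cv2.cvtColor(im,cv2.COLOR_RGB2HSV); 
x0,x1,y0,y1=155,308,158,232
m=np.zeros(im.shape[:2],np.uint8); s=hsv[y0:y1,x0:x1]
for p in [(181,183),(215,190),(248,195),(165,190),(290,175),(183,167)]: print(p,hsv[p[1],p[0]])
m[y0:y1,x0:x1]=((s[...,1]<45)&(s[...,2]<175)&(s[...,2]>60))*255
m=cv2.morphologyEx(m,cv2.MORPH_OPEN,np.ones((3,3)))
n,l,st,c=cv2.connectedComponentsWithStats(m)
q=[]
for i in range(1,n):
    if st[i,4]>300:
        r=cv2.minAreaRect(cv2.findContours((l==i).astype(np.uint8),0,2)[0][0]); q.append(r[0]); print(st[i],c[i],r)
q=sorted(q); P=plane(d,q,.130); print(P.round(4)); D=P[0]-P[-1]; print("yaw of y axis",np.degrees(np.arctan2(-D[0],D[1])),np.diff(P,axis=0))
o=im.copy(); o[m>0]=o[m>0]//2+[127,0,0]
save("crop.png",np.hstack([im[140:250,150:315],o[140:250,150:315].astype(np.uint8)]),2.4)
sc=pickle.load(open("scene.pkl","rb")); print(proj(sc,P)*1.5)
# bottle tops
for nme,p in [("bigbottle",(561,365)),("small",(547,298)),("purple",(559,237))]: print(nme,plane(d,[np.array(p)/1.5],.2),plane(d,[np.array(p)/1.5],.3))
E
```

```text
(181, 183) [ 20  21 110]
(215, 190) [ 15  22 118]
(248, 195) [ 18  22 115]
(165, 190) [ 20  96 109]
(290, 175) [ 27  19 145]
(183, 167) [ 22 105 124]
[ 155  158  153   74 2917] [254.52176894 174.00479945] ((231.0, 194.5), (73.0, 152.0), 90.0)
[ 165  167   34   39 1033] [181.16747338 186.08131655] ((181.14527893066406, 186.0585174560547), (28.810441970825195, 36.30484390258789), 10.619654655456543)
[ 197  173   34   39 1034] [213.93326886 191.80947776] ((213.8118896484375, 191.7064208984375), (28.91382598876953, 36.15298843383789), 9.865806579589844)
[ 231  178   33   40 1043] [247.02780441 197.47651007] ((247.0, 197.5), (28.76982307434082, 36.16777801513672), 9.462322235107422)
[ 264  184   34   40 1055] [280.24170616 203.19241706] ((280.21624755859375, 203.20269775390625), (29.09861946105957, 36.16777420043945), 9.462322235107422)
[ 155  209  119   23 1534] [198.10560626 223.66949153] ((214.0, 220.0), (22.0, 118.0), 90.0)
[[ 0.5767  0.2065  0.13  ]
 [ 0.5625  0.1154  0.13  ]
 [ 0.4843  0.1128  0.13  ]
 [ 0.5556  0.0677  0.13  ]
 [ 0.548   0.0234  0.13  ]
 [ 0.5337 -0.0684  0.13  ]]
yaw of y axis -8.884089084551595 [[-0.0142051  -0.09114454  0.        ]
 [-0.07815292 -0.00258659  0.        ]
 [ 0.07120469 -0.04508832  0.        ]
 [-0.00756781 -0.04430001  0.        ]
 [-0.01425351 -0.09181037  0.        ]]
[[469.87394249 325.84240033]
 [435.26145224 287.70772949]
 [474.18886509 266.20317515]
 [418.43938921 269.59869563]
 [404.2452739  253.44428581]
 [376.47434364 222.99211173]]
bigbottle [[ 0.42572866 -0.31019924  0.2       ]] [[ 0.42456906 -0.28312729  0.3       ]]
small [[ 0.54242984 -0.28648706  0.2       ]] [[ 0.53135155 -0.26143046  0.3       ]]
purple [[ 0.65171477 -0.30981664  0.2       ]] [[ 0.63134813 -0.28277721  0.3       ]]
```

View pics/crop.png

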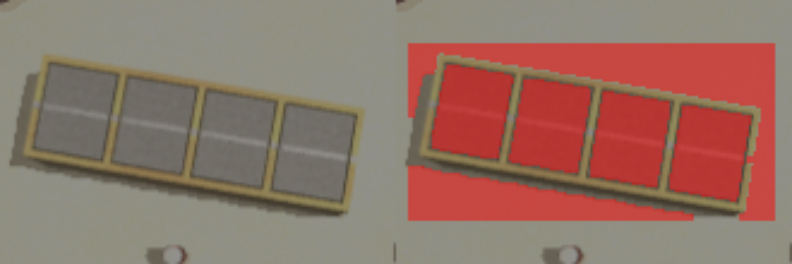

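The mask picks out the four flaps cleanly, and their spacing of 92–93 mm matches the description. The box yaw is about -8.9°. I lift straight up, shut the hand and spin into line with the box before crossing above the bottles.

Emit:
drive_tool --rows '[{"dz": -0.5,"hand": -1},{"dz": -0.5,"hand": -1},{"dz": -0.5,"spin": 0.37,"hand": -1},{"dz": -0.5,"spin": 0.37,"hand": -1},{"dz": -0.5,"spin": 0.37,"hand": -1},{"dz": -0.5,"spin": 0.37,"hand": -1}]' --force 10

```text
invalid input at $.rows[0]: expected keys dx, dy, dz, spin, hand
```

```bash
cat >> h.py <<'E'
F=np.array([[.5767,.2065,.13],[.5625,.1154,.13],[.548,.0234,.13],[.5337,-.0684,.13]]); BX=np.array([.988,-.1545,0]); BY=np.array([.1545,.988,0])
def go(T):
    s=env.get_state(); R=np.array(s["orientation"]); p=np.array(s["position"])
    print("tcp",p.round(4),"yaw x",np.degrees(np.arctan2(R[1,0],R[0,0])).round(2),"F",np.round(s["force"],2),"t",s["time_s"],"op",round(s["opening"],4))
    print("rows units",(R.T@(np.array(T)-p)/.3).round(4))
E
python3 -c "
from h import *
T=F[3]-.035*BX; T[2]=.37; go(T)"
```

```text
tcp [ 0.1201 -0.5107  0.2261] yaw x 13.23 F [ 0.12  0.18 -0.82] t 0.1 op 0.092
rows units [ 1.5714 -1.1644 -0.4777]
```

Emit:
drive_tool --rows '[{"dx": 0,"dy": 0,"dz": -0.5,"spin": 0,"hand": -1},{"dx": 0,"dy": 0,"dz": -0.5,"spin": 0,"hand": -1},{"dx": 0,"dy": 0,"dz": -0.5,"spin": 0.37,"hand": -1},{"dx": 0,"dy": 0,"dz": -0.5,"spin": 0.37,"hand": -1},{"dx": 0,"dy": 0,"dz": -0.5,"spin": 0.37,"hand": -1},{"dx": 0,"dy": 0,"dz": -0.5,"spin": 0.37,"hand": -1},{"dx": 0,"dy": 0,"dz": -0.5,"spin": 0.37,"hand": -1}]' --force 10

```text
time_s: 0.68
position: [0.1201, -0.5107, 0.3759]
orientation: [[0.988, -0.153, -0.0], [-0.153, -0.988, 0.002], [-0.0, -0.001, -1.0]]
force: [-0.6, 0.8, -0.8]
opening: 0.0494
finger_force: 0.0
```

```bash
python3 -c "
from h import *
T=F[3]-.035*BX; T[2]=.37; go(T)"
```

```text
tcp [ 0.1201 -0.5107  0.3759] yaw x -8.82 F [-0.6   0.82 -0.76] t 0.6833 op 0.0494
rows units [ 1.0197 -1.6685  0.0218]
```

Half the way, then the rest.

Emit:
drive_tool --rows '[{"dx": 0.5,"dy": -0.83,"dz": 0,"spin": 0,"hand": -1},{"dx": 0.5,"dy": -0.83,"dz": 0,"spin": 0,"hand": -1},{"dx": 0.5,"dy": -0.83,"dz": 0,"spin": 0,"hand": -1},{"dx": 0.5,"dy": -0.83,"dz": 0,"spin": 0,"hand": -1},{"dx": 0.5,"dy": -0.83,"dz": 0,"spin": 0,"hand": -1},{"dx": 0.5,"dy": -0.83,"dz": 0,"spin": 0,"hand": -1},{"dx": 0.5,"dy": -0.83,"dz": 0,"spin": 0,"hand": -1},{"dx": 0.5,"dy": -0.83,"dz": 0,"spin": 0,"hand": -1}]'

```text
time_s: 1.35
position: [0.3103, -0.283, 0.3758]
orientation: [[0.989, -0.145, 0.001], [-0.145, -0.989, 0.004], [0.0, -0.004, -1.0]]
force: [-1.2, -0.6, -0.4]
opening: 0.0008
finger_force: 0.0
```

Emit:
drive_tool --rows '[{"dx": 0.52,"dy": -0.84,"dz": 0,"spin": 0,"hand": -1},{"dx": 0.52,"dy": -0.84,"dz": 0,"spin": 0,"hand": -1},{"dx": 0.52,"dy": -0.84,"dz": 0,"spin": 0,"hand": -1},{"dx": 0.52,"dy": -0.84,"dz": 0,"spin": 0,"hand": -1},{"dx": 0.52,"dy": -0.84,"dz": 0,"spin": 0,"hand": -1},{"dx": 0.52,"dy": -0.84,"dz": 0,"spin": 0,"hand": -1},{"dx": 0.52,"dy": -0.84,"dz": 0,"spin": 0,"hand": -1},{"dx": 0.52,"dy": -0.84,"dz": 0,"spin": 0,"hand": -1}]'

```text
time_s: 2.02
position: [0.503, -0.0595, 0.3744]
orientation: [[0.989, -0.147, -0.003], [-0.147, -0.989, 0.003], [-0.003, -0.003, -1.0]]
force: [-0.6, 0.5, -0.2]
opening: 0.0003
finger_force: 0.0
```

```bash
python3 -c "
from h import *
T=F[3]-.035*BX; T[2]=.16; go(T)
d=cam('scene'); save('s1.png',d['frame'][60:300],1.5)"
```

```text
tcp [ 0.503  -0.0595  0.3744] yaw x -8.47 F [-0.59  0.49 -0.21] t 2.0167 op 0.0003
rows units [-0.0087  0.0154  0.7145]
```

View pics/s1.png

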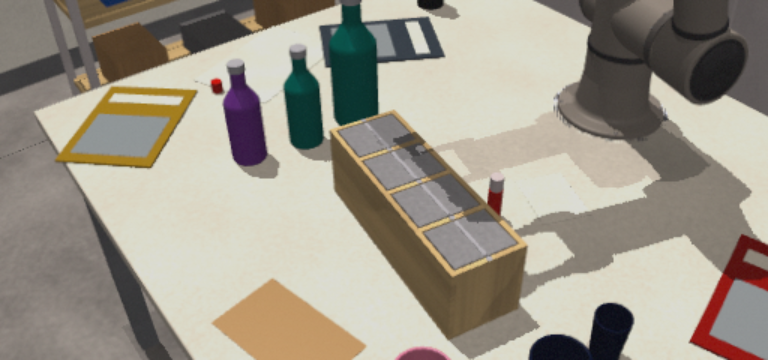

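The picture shows the box and the objects undisturbed. The gripper is above the crop. I descend over flap 4's robot-side end.

Emit:
drive_tool --rows '[{"dx": -0.009,"dy": 0.015,"dz": 0.72,"spin": 0,"hand": -1},{"dx": -0.009,"dy": 0.015,"dz": 0.72,"spin": 0,"hand": -1},{"dx": -0.009,"dy": 0.015,"dz": 0.72,"spin": 0,"hand": -1},{"dx": -0.009,"dy": 0.015,"dz": 0.72,"spin": 0,"hand": -1},{"dx": -0.009,"dy": 0.015,"dz": 0.72,"spin": 0,"hand": -1},{"dx": -0.009,"dy": 0.015,"dz": 0.72,"spin": 0,"hand": -1},{"dx": -0.009,"dy": 0.015,"dz": 0.72,"spin": 0,"hand": -1}]'

```text
time_s: 2.65
position: [0.4947, -0.0685, 0.1582]
orientation: [[0.988, -0.156, -0.007], [-0.156, -0.988, 0.002], [-0.008, -0.001, -1.0]]
force: [-0.6, -0.5, 0.5]
opening: 0.0005
finger_force: 0.0
```

```bash
python3 -c "
from h import *
T=F[3]-.035*BX; T[2]=.13; go(T)
d=cam('wrist'); save('w1.png',d['frame'],1)"
```

```text
tcp [ 0.4947 -0.0685  0.1582] yaw x -8.96 F [-0.55 -0.51  0.51] t 2.65 op 0.0005
rows units [ 0.0124 -0.0205  0.0938]
```

View pics/w1.png

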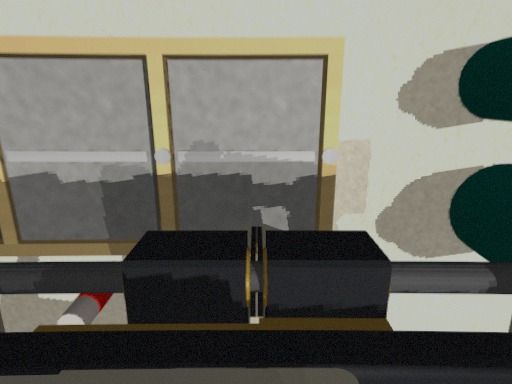

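The wrist view shows flap 4 at about (245,150), aligned with the fingers. The fingertips still sit about 7 mm off, because the earlier correction used a reading that had not settled. I correct this and let it settle.

Emit:
drive_tool --rows '[{"dx": 0.012,"dy": -0.02,"dz": 0.05,"spin": 0,"hand": -1},{"dx": 0.012,"dy": -0.02,"dz": 0.05,"spin": 0,"hand": -1},{"dx": 0.012,"dy": -0.02,"dz": 0.05,"spin": 0,"hand": -1},{"dx": 0.012,"dy": -0.02,"dz": 0.05,"spin": 0,"hand": -1},{"dx": 0.012,"dy": -0.02,"dz": 0.05,"spin": 0,"hand": -1}]'

```text
time_s: 3.12
position: [0.5024, -0.0631, 0.1474]
orientation: [[0.988, -0.156, 0.003], [-0.156, -0.988, -0.001], [0.003, 0.001, -1.0]]
force: [-0.2, 0.8, -0.0]
opening: 0.0003
finger_force: 0.0
```

```bash
python3 -c "
from h import *
T=F[3]-.035*BX; T[2]=.13; go(T)"
```

```text
tcp [ 0.5024 -0.0631  0.1474] yaw x -8.96 F [-0.18  0.82 -0.03] t 3.1167 op 0.0003
rows units [-0.0109  0.0015  0.0578]
```

Emit:
drive_tool --rows '[{"dx": -0.008,"dy": 0,"dz": 0.03,"spin": 0,"hand": -1},{"dx": -0.008,"dy": 0,"dz": 0.03,"spin": 0,"hand": -1},{"dx": -0.008,"dy": 0,"dz": 0.03,"spin": 0,"hand": -1},{"dx": -0.008,"dy": 0,"dz": 0.03,"spin": 0,"hand": -1}]'

```text
time_s: 3.45
position: [0.4992, -0.0623, 0.1366]
orientation: [[0.988, -0.156, -0.0], [-0.156, -0.988, -0.0], [-0.0, 0.0, -1.0]]
force: [0.0, 0.9, -0.5]
opening: 0.0004
finger_force: 0.0
```

Emit:
drive_tool --rows '[{"dx": 0,"dy": 0,"dz": 0.01,"spin": 0,"hand": -1},{"dx": 0,"dy": 0,"dz": 0.01,"spin": 0,"hand": -1},{"dx": 0,"dy": 0,"dz": 0.01,"spin": 0,"hand": -1}]'

```text
time_s: 3.7
position: [0.4992, -0.0623, 0.1335]
orientation: [[0.988, -0.156, -0.0], [-0.156, -0.988, -0.0], [-0.0, 0.0, -1.0]]
force: [-0.1, 0.6, 0.6]
opening: 0.0005
finger_force: 0.0
```

```bash
python3 -c "
from h import *
T=F[3]-.035*BX; T[2]=.13; go(T)"
```

```text
tcp [ 0.4992 -0.0623  0.1335] yaw x -8.97 F [-0.07  0.55  0.56] t 3.7 op 0.0005
rows units [0.0001 0.0025 0.0117]
```

Settled precisely. I press in 1.5 mm steps.

Emit:
drive_tool --rows '[{"dx": 0,"dy": 0,"dz": 0.01,"spin": 0,"hand": -1},{"dx": 0,"dy": 0,"dz": 0.01,"spin": 0,"hand": -1},{"dx": 0,"dy": 0,"dz": 0.01,"spin": 0,"hand": -1}]'

```text
time_s: 3.95
position: [0.4992, -0.0623, 0.1305]
orientation: [[0.988, -0.156, -0.0], [-0.156, -0.988, -0.0], [-0.0, 0.0, -1.0]]
force: [0.7, -0.6, 0.0]
opening: 0.0006
finger_force: 0.0
```

Emit:
drive_tool --rows '[{"dx": 0,"dy": 0,"dz": 0.005,"spin": 0,"hand": -1},{"dx": 0,"dy": 0,"dz": 0.005,"spin": 0,"hand": -1}]'

```text
time_s: 4.12
position: [0.4993, -0.0622, 0.1297]
orientation: [[0.988, -0.156, 0.0], [-0.156, -0.988, -0.0], [0.0, 0.0, -1.0]]
force: [-2.0, 0.3, 5.0]
opening: 0.0006
finger_force: 2.7
```

Emit:
drive_tool --rows '[{"dx": 0,"dy": 0,"dz": 0.005,"spin": 0,"hand": -1},{"dx": 0,"dy": 0,"dz": 0.005,"spin": 0,"hand": -1}]'

```text
time_s: 4.28
position: [0.4994, -0.0623, 0.1293]
orientation: [[0.988, -0.156, 0.001], [-0.156, -0.988, -0.0], [0.001, 0.0, -1.0]]
force: [-5.8, 0.9, 14.6]
opening: 0.0004
finger_force: 7.1
```

The force rose to 5 and then 14.6 N with under 1 mm of give, so flap 4 is firm. I will keep further presses lighter. I lift and go to flap 3.

Emit:
drive_tool --rows '[{"dx": 0,"dy": 0,"dz": -0.07,"spin": 0,"hand": -1},{"dx": 0,"dy": -0.1,"dz": -0.07,"spin": 0,"hand": -1},{"dx": 0,"dy": -0.2,"dz": -0.07,"spin": 0,"hand": -1},{"dx": 0,"dy": -0.31,"dz": -0.07,"spin": 0,"hand": -1},{"dx": 0,"dy": -0.31,"dz": -0.07,"spin": 0,"hand": -1},{"dx": 0,"dy": -0.31,"dz": -0.07,"spin": 0,"hand": -1},{"dx": 0,"dy": -0.31,"dz": -0.02,"spin": 0,"hand": -1},{"dx": 0,"dy": -0.31,"dz": -0.02,"spin": 0,"hand": -1}]'

```text
time_s: 4.95
position: [0.5125, 0.0289, 0.1319]
orientation: [[0.988, -0.156, -0.004], [-0.156, -0.988, -0.0], [-0.003, 0.001, -1.0]]
force: [-0.8, -0.3, -0.6]
opening: 0.0005
finger_force: 0.0
```

Emit:
drive_tool --rows '[{"dx": 0,"dy": 0,"dz": 0.01,"spin": 0,"hand": -1},{"dx": 0,"dy": 0,"dz": 0.01,"spin": 0,"hand": -1},{"dx": 0,"dy": 0,"dz": 0.01,"spin": 0,"hand": -1}]'

```text
time_s: 5.2
position: [0.5139, 0.0289, 0.131]
orientation: [[0.988, -0.157, 0.0], [-0.157, -0.988, -0.0], [0.0, 0.0, -1.0]]
force: [-1.1, 0.5, -0.0]
opening: 0.0006
finger_force: 0.0
```

```bash
python3 -c "
from h import *
T=F[2]-.035*BX; T[2]=.13; go(T)"
```

```text
tcp [0.5139 0.0289 0.131 ] yaw x -9.03 F [-1.13  0.46 -0.03] t 5.2 op 0.0006
rows units [-0.0016  0.0007  0.0032]
```

Commanded z is about 0.1305. Press 1 mm below the surface.

Emit:
drive_tool --rows '[{"dx": 0,"dy": 0,"dz": 0.004,"spin": 0,"hand": -1},{"dx": 0,"dy": 0,"dz": 0.004,"spin": 0,"hand": -1}]'

```text
time_s: 5.37
position: [0.5141, 0.0292, 0.13]
orientation: [[0.988, -0.156, 0.001], [-0.156, -0.988, -0.0], [0.001, 0.0, -1.0]]
force: [0.3, -1.0, 0.7]
opening: 0.0009
finger_force: 0.5
```

Emit:
drive_tool --rows '[{"dx": 0,"dy": 0,"dz": 0.003,"spin": 0,"hand": -1},{"dx": 0,"dy": 0,"dz": 0.003,"spin": 0,"hand": -1}]'

```text
time_s: 5.53
position: [0.5142, 0.0292, 0.1296]
orientation: [[0.988, -0.156, 0.001], [-0.156, -0.988, -0.001], [0.002, 0.001, -1.0]]
force: [-2.5, -1.2, 7.3]
opening: 0.0005
finger_force: 3.6
```

7.3 N with 0.4 mm of give, so flap 3 is firm. On to flap 2.

Emit:
drive_tool --rows '[{"dx": 0,"dy": 0,"dz": -0.07,"spin": 0,"hand": -1},{"dx": 0,"dy": -0.1,"dz": -0.07,"spin": 0,"hand": -1},{"dx": 0,"dy": -0.2,"dz": -0.07,"spin": 0,"hand": -1},{"dx": 0,"dy": -0.31,"dz": -0.07,"spin": 0,"hand": -1},{"dx": 0,"dy": -0.31,"dz": -0.07,"spin": 0,"hand": -1},{"dx": 0,"dy": -0.31,"dz": -0.07,"spin": 0,"hand": -1},{"dx": 0,"dy": -0.31,"dz": -0.02,"spin": 0,"hand": -1},{"dx": 0,"dy": -0.31,"dz": -0.02,"spin": 0,"hand": -1}]'

```text
time_s: 6.2
position: [0.5269, 0.1205, 0.1327]
orientation: [[0.988, -0.156, -0.004], [-0.156, -0.988, -0.001], [-0.004, 0.001, -1.0]]
force: [-1.1, -0.2, -0.7]
opening: 0.0005
finger_force: 0.0
```

Emit:
drive_tool --rows '[{"dx": 0,"dy": 0,"dz": 0.01,"spin": 0,"hand": -1},{"dx": 0,"dy": 0,"dz": 0.01,"spin": 0,"hand": -1},{"dx": 0,"dy": 0,"dz": 0.01,"spin": 0,"hand": -1}]'

```text
time_s: 6.45
position: [0.5285, 0.1208, 0.1319]
orientation: [[0.988, -0.157, 0.0], [-0.157, -0.988, -0.0], [0.0, 0.0, -1.0]]
force: [0.0, -0.7, -0.1]
opening: 0.0007
finger_force: 0.0
```

Emit:
drive_tool --rows '[{"dx": 0,"dy": 0,"dz": 0.005,"spin": 0,"hand": -1},{"dx": 0,"dy": 0,"dz": 0.005,"spin": 0,"hand": -1}]'

```text
time_s: 6.62
position: [0.5285, 0.1212, 0.1303]
orientation: [[0.988, -0.156, 0.001], [-0.156, -0.988, -0.0], [0.001, 0.0, -1.0]]
force: [0.1, 0.2, -0.5]
opening: 0.0004
finger_force: 0.0
```

Emit:
drive_tool --rows '[{"dx": 0,"dy": 0,"dz": 0.003,"spin": 0,"hand": -1},{"dx": 0,"dy": 0,"dz": 0.003,"spin": 0,"hand": -1}]'

```text
time_s: 6.78
position: [0.5285, 0.1213, 0.1295]
orientation: [[0.988, -0.156, 0.001], [-0.156, -0.988, -0.0], [0.001, 0.0, -1.0]]
force: [-0.8, -1.1, 1.8]
opening: 0.0006
finger_force: 0.9
```

```bash
python3 -c "
from h import *
T=F[1]-.035*BX; T[2]=.13; go(T)"
```

```text
tcp [0.5285 0.1213 0.1295] yaw x -8.98 F [-0.82 -1.1   1.84] t 6.7833 op 0.0006
rows units [-0.0016  0.0019 -0.0018]
```

Contact at 1.8 N. Slightly more.

Emit:
drive_tool --rows '[{"dx": 0,"dy": 0,"dz": 0.004,"spin": 0,"hand": -1},{"dx": 0,"dy": 0,"dz": 0.004,"spin": 0,"hand": -1}]'

```text
time_s: 6.95
position: [0.5284, 0.1213, 0.128]
orientation: [[0.988, -0.156, 0.0], [-0.156, -0.988, -0.0], [0.0, 0.0, -1.0]]
force: [-0.5, -1.1, 1.9]
opening: 0.0007
finger_force: 1.0
```

It gave 1.5 mm at a steady 1.9 N, which is pivot friction only. I push a bit further to confirm.

Emit:
drive_tool --rows '[{"dx": 0,"dy": 0,"dz": 0.005,"spin": 0,"hand": -1},{"dx": 0,"dy": 0,"dz": 0.005,"spin": 0,"hand": -1}]'

```text
time_s: 7.12
position: [0.5284, 0.1214, 0.1264]
orientation: [[0.988, -0.156, 0.0], [-0.156, -0.988, -0.0], [0.0, 0.0, -1.0]]
force: [-0.1, -0.6, 1.6]
opening: 0.0006
finger_force: 0.9
```

Emit:
drive_tool --rows '[{"dx": 0,"dy": 0,"dz": 0.007,"spin": 0,"hand": -1},{"dx": 0,"dy": 0,"dz": 0.014,"spin": 0,"hand": -1},{"dx": 0,"dy": 0,"dz": 0.014,"spin": 0,"hand": -1}]'

```text
time_s: 7.37
position: [0.5285, 0.1215, 0.1219]
orientation: [[0.988, -0.156, 0.0], [-0.156, -0.988, 0.0], [0.0, -0.0, -1.0]]
force: [0.8, 0.2, 2.8]
opening: 0.0007
finger_force: 0.7
```

8 mm down at about 2 N: flap 2 is the one that rocks. I ease down to z≈0.110, then sweep the tip towards the pivot to open the flap. The tip stays shallow so the gripper body clears the rising far end.

Emit:
drive_tool --rows '[{"dx": 0,"dy": 0,"dz": 0.01,"spin": 0,"hand": -1},{"dx": 0,"dy": 0,"dz": 0.02,"spin": 0,"hand": -1},{"dx": 0,"dy": 0,"dz": 0.03,"spin": 0,"hand": -1},{"dx": 0,"dy": 0,"dz": 0.04,"spin": 0,"hand": -1},{"dx": 0,"dy": 0,"dz": 0.04,"spin": 0,"hand": -1}]'

```text
time_s: 7.78
position: [0.5276, 0.1215, 0.1093]
orientation: [[0.988, -0.156, -0.002], [-0.156, -0.988, -0.0], [-0.002, 0.0, -1.0]]
force: [0.4, -0.5, 1.3]
opening: 0.0005
finger_force: 0.4
```

Emit:
drive_tool --rows '[{"dx": 0.007,"dy": 0,"dz": 0,"spin": 0,"hand": -1},{"dx": 0.014,"dy": 0,"dz": 0,"spin": 0,"hand": -1},{"dx": 0.02,"dy": 0,"dz": 0,"spin": 0,"hand": -1},{"dx": 0.027,"dy": 0,"dz": 0,"spin": 0,"hand": -1},{"dx": 0.027,"dy": 0,"dz": 0,"spin": 0,"hand": -1}]'

```text
time_s: 8.2
position: [0.5362, 0.1201, 0.11]
orientation: [[0.988, -0.156, -0.001], [-0.156, -0.988, -0.0], [-0.001, 0.0, -1.0]]
force: [-2.6, 0.4, 0.1]
opening: 0.0005
finger_force: 1.2
```

```bash
python3 -c "
from h import *
T=F[1]-.0205*BX; T[2]=.11; go(T)
d=cam('scene'); save('s2.png',d['frame'][60:290,150:400],2.4)"
```

```text
tcp [0.5362 0.1201 0.11  ] yaw x -8.98 F [-2.55  0.45  0.1 ] t 8.2 op 0.0005
rows units [0.0206 0.0019 0.    ]
```

View pics/s2.png

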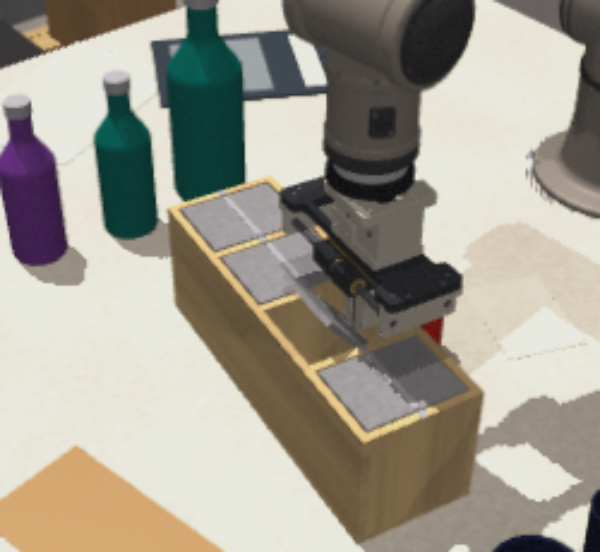

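The picture shows flap 2 (third slot from the left end, about (310,320)) tilted well open with the far end up under the gripper. Nothing else has moved. I continue gently.

Emit:
drive_tool --rows '[{"dx": 0.005,"dy": 0,"dz": 0,"spin": 0,"hand": -1},{"dx": 0.01,"dy": 0,"dz": 0,"spin": 0,"hand": -1},{"dx": 0.013,"dy": 0,"dz": 0,"spin": 0,"hand": -1},{"dx": 0.013,"dy": 0,"dz": 0,"spin": 0,"hand": -1}]'

```text
time_s: 8.58
position: [0.5402, 0.1196, 0.1102]
orientation: [[0.988, -0.156, -0.0], [-0.156, -0.988, -0.0], [-0.0, 0.0, -1.0]]
force: [-4.1, 1.0, -0.2]
opening: -0.0001
finger_force: 1.5
```

Emit:
drive_tool --rows '[{"dx": 0.003,"dy": 0,"dz": 0,"spin": 0,"hand": -1},{"dx": 0.006,"dy": 0,"dz": 0,"spin": 0,"hand": -1},{"dx": 0.006,"dy": 0,"dz": 0,"spin": 0,"hand": -1}]'

```text
time_s: 8.83
position: [0.5419, 0.1193, 0.1102]
orientation: [[0.988, -0.156, -0.0], [-0.156, -0.988, -0.0], [-0.0, 0.0, -1.0]]
force: [-3.7, 0.4, -1.1]
opening: 0.0008
finger_force: 1.7
```

```bash
python3 -c "
from h import *
T=F[1]-.0205*BX; T[2]=.11; go(T)"
```

```text
tcp [0.5419 0.1193 0.1102] yaw x -8.98 F [-3.72  0.4  -1.13] t 8.8333 op 0.0008
rows units [0.0015 0.0021 0.0005]
```

The force is still friction only, so the stop has not been reached. I nudge on.

Emit:
drive_tool --rows '[{"dx": 0.003,"dy": 0,"dz": 0,"spin": 0,"hand": -1},{"dx": 0.003,"dy": 0,"dz": 0,"spin": 0,"hand": -1}]'

```text
time_s: 9.0
position: [0.5428, 0.1191, 0.1102]
orientation: [[0.988, -0.156, -0.0], [-0.156, -0.988, -0.0], [-0.0, 0.0, -1.0]]
force: [-4.6, 0.7, -0.8]
opening: 0.0006
finger_force: 1.8
```

The tilt should now be about 1.15 rad. I back away from the flap, lift clear and check.

Emit:
drive_tool --rows '[{"dx": -0.02,"dy": 0,"dz": 0,"spin": 0,"hand": -1},{"dx": -0.04,"dy": 0,"dz": 0,"spin": 0,"hand": -1},{"dx": -0.04,"dy": 0,"dz": 0,"spin": 0,"hand": -1},{"dx": -0.04,"dy": 0,"dz": -0.06,"spin": 0,"hand": -1},{"dx": -0.04,"dy": 0,"dz": -0.18,"spin": 0,"hand": -1},{"dx": -0.04,"dy": 0,"dz": -0.3,"spin": 0,"hand": -1},{"dx": -0.2,"dy": 0,"dz": -0.4,"spin": 0,"hand": -1},{"dx": -0.3,"dy": 0,"dz": -0.45,"spin": 0,"hand": -1}]'

```text
time_s: 9.67
position: [0.4611, 0.1321, 0.2443]
orientation: [[0.988, -0.157, 0.005], [-0.157, -0.988, 0.0], [0.005, -0.001, -1.0]]
force: [-0.9, 0.1, 0.2]
opening: 0.0002
finger_force: 0.0
```

```bash
python3 -c "
from h import *
d=cam('scene'); t=cam('top'); s=env.get_state(); print(s['position'],s['force'],s['time_s'])
O=F[1]-[0,0,.003]
for th in (.9,1.0,1.1,1.2):
    # far (raised) end top edge corners and mid
    u=np.cos(th)*BX+np.array([0,0,np.sin(th)]); n=-np.sin(th)*BX+np.array([0,0,np.cos(th)])
    E=[O+.05*u+.003*n+k*BY for k in(-.04,.04)]
    print(th,((proj(d,E)-[200,120])*5).round(),((proj(t,E)-[180,155])*6).round())
A=cv2.resize(d['frame'][120:240,200:340],None,fx=5,fy=5,interpolation=2); save('s3.png',A)
save('t3.png',t['frame'][155:245,180:290],6)"
```

```text
[0.45792804 0.13322612 0.24626756] [ 0.35551443  0.2394116  -0.10844248] 9.7667
0.9 [[349. 260.]
 [443. 365.]] [[295. 162.]
 [120. 132.]]
1.0 [[357. 253.]
 [452. 357.]] [[293. 171.]
 [118. 140.]]
1.1 [[366. 245.]
 [462. 349.]] [[291. 180.]
 [115. 149.]]
1.2 [[376. 239.]
 [472. 343.]] [[289. 190.]
 [113. 159.]]
```

View pics/s3.png

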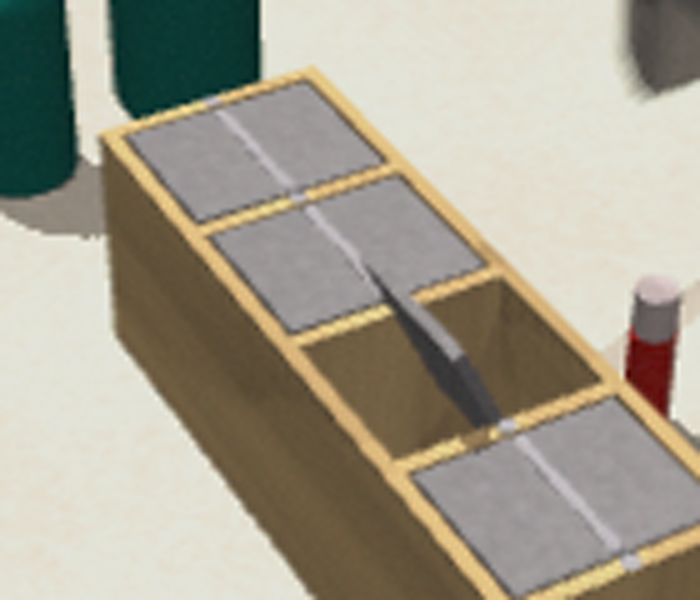

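View pics/t3.png

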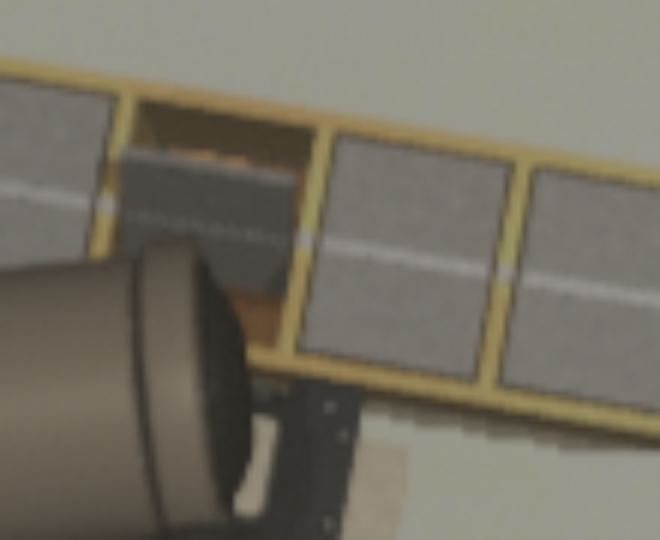

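Both views show flap 2 standing steeply open. The raised edge, near (465,350) in the scene crop and (118,157)–(295,184) in the top crop, fits a tilt of about 1.1–1.15 of 1.2 rad. The other flaps are level and the glue stick is standing. The robot is clear, so I hand the job in.

```bash
python3 -c "
from cell import env
print(env.sign_off())"
```

```text
the job is handed in; nothing more can be done
None
```

Flap 2 was the one that rocked; I left it open at about 1.1–1.15 rad of its 1.2 rad stop, touched no loose object, and handed in at 9.8 s. Flaps 4 and 3 pressed firm (the flap 4 press peaked at 14.6 N), and flap 1 was not pressed.

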